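# Chuck a jar neck plug finger-tight with the slim iris ring

### The job

Stand the neck plug that is nearest to you, shank down, fully home in the open mouth of the small three-jaw chuck. Then turn the chuck's slim knurled ring clockwise, gripping that ring only and not the fixed collar below it or the fixed nose above it, until the jaws have closed on the shank and hold it finger-tight: snug on all three jaws, but not forced, as the jaws must not bruise the soft aluminium. Leave the two spare plugs and everything else on the table where they are.

Things in the scene. Friction and masses are not known exactly. Their poses are not given: they have to be found in the camera images.
- chuck: self-centring iris chuck, fixed on the table, upright axis: dark steel base plate 112 x 112 x 10 mm with four screw heads, then on the axis from below: fixed collar, slim ring, fixed nose, three jaws. Origin at the centre of the plate's underside, z up along the chuck's axis
- collar: fixed aluminium collar right below the ring: foot 80 mm across up to 14 mm above the table, then 65 mm across up to 21.3 mm above the table. Not to be gripped. Origin on the axis, 10 mm above the table
- ring (a joint): slim ring (dark knurled steel, white index line, 66 mm across, 12 mm tall, 22 to 34 mm above the table): rad, 0 = jaws fully open, 1.35 = fully closed; grows as it turns clockwise seen from above. Steady drag about 0.12 N m (standing still it can act either way); once all jaws bear on a shank the torque climbs by about 0.02 N m per newton on each jaw. Let go, it eases back to 5 N a jaw
- ring_mid (a point): point on the chuck's axis at mid height of the ring (28 mm above the table). The ring can be gripped across its diameter from above, with the fingertips 23 to 29 mm above the table, in any direction; each fingertip has the free space beside it down to the plate. Some 0.15 to 0.3 N m above the drag is finger-tight, reached within about 0.1 rad of first contact
- nose: fixed aluminium nose right above the ring, 58 mm across, from 34.5 to 46.5 mm above the table, with jaw guides up to 52 mm; round pocket 36 mm across in it with its floor 36 mm above the table. Not to be gripped. Origin on the axis, 34.5 mm above the table
- seat (a point): centre of the pocket's floor, 36 mm above the table, where the plug's underside comes to stand; z up. A plug fully home has its head from 58 to 76 mm above the table, clear of the jaws
- jaw_0: one of three steel jaws, 10 mm wide, top 55 mm above the table, sliding in towards the chuck's axis as the ring turns (7 mm per rad); clear opening between them 33 mm across at ring value 0 (it starts at 0 to 0.15, at least 0.25 rad before contact); origin on the chuck's axis. 2 to 3 N on each jaw holds the plug; more than 25 N on a jaw bruises it
- jaw_1: one of three steel jaws, 10 mm wide, top 55 mm above the table, sliding in towards the chuck's axis as the ring turns (7 mm per rad); clear opening between them 33 mm across at ring value 0 (it starts at 0 to 0.15, at least 0.25 rad before contact); origin on the chuck's axis. 2 to 3 N on each jaw holds the plug; more than 25 N on a jaw bruises it
- jaw_2: one of three steel jaws, 10 mm wide, top 55 mm above the table, sliding in towards the chuck's axis as the ring turns (7 mm per rad); clear opening between them 33 mm across at ring value 0 (it starts at 0 to 0.15, at least 0.25 rad before contact); origin on the chuck's axis. 2 to 3 N on each jaw holds the plug; more than 25 N on a jaw bruises it
- plug_a: neck plug: turned aluminium, 85 g, 40 mm tall: shank 22 mm long, diameter somewhere from 19 to 27 mm (each differs, not known beforehand), above it a head 40 mm across, 18 mm tall. Origin: centre of the shank's underside, z up. Of the three plugs the one to mount is nearest the robot (smallest x, below 0.52); the two spares stand behind (x above 0.62). Which stands where varies
- plug_b: neck plug: turned aluminium, 85 g, 40 mm tall: shank 22 mm long, diameter somewhere from 19 to 27 mm (each differs, not known beforehand), above it a head 40 mm across, 18 mm tall. Origin: centre of the shank's underside, z up. Of the three plugs the one to mount is nearest the robot (smallest x, below 0.52); the two spares stand behind (x above 0.62). Which stands where varies
- plug_c: neck plug: turned aluminium, 85 g, 40 mm tall: shank 22 mm long, diameter somewhere from 19 to 27 mm (each differs, not known beforehand), above it a head 40 mm across, 18 mm tall. Origin: centre of the shank's underside, z up. Of the three plugs the one to mount is nearest the robot (smallest x, below 0.52); the two spares stand behind (x above 0.62). Which stands where varies
- hexkey_a: black hex key, 92 x 38 x 8 mm, lying; bystander, to be left where it is
- star_knob: black star knob, 36 mm across, 27 mm tall; bystander, to be left where it is
- caliper: caliper, 76 x 212 x 13 mm, lying; bystander, to be left where it is
- tape_brown: roll of brown tape, 90 mm across, 40 mm tall; bystander, to be left where it is
- jar_g: clear open jar, 68 mm across, 100 mm tall; bystander, to be left where it is
Not all that is in view belongs to the job. What is shaped like the plug_c but turquoise is not meant.

How it is judged:
By the outcome, as a careful person would: the job done as asked, in the order asked, and still so for the second after the job is handed in, with the robot touching nothing.
It also fails if it takes over 58 s, if anything falls off the work surface, if the arm or the gripper's body presses on something with over 40 N, if the wrist force passes 120 N, or if a joint passes its speed limit or range.

### The arm

A 6-joint arm with a two-finger parallel gripper is mounted at the origin on a cart in front of the work surface, level with it; the furniture and walls round the work are solid. World frame = base frame: x ahead of the robot, y to its left, z up, the work surface at z = 0. Lengths are in m, angles in degrees, forces in N, time in s.
With the tool pointing down it reaches from about 0.4 to 0.825 m from the base axis. Payload 7 kg.
Tool frame: the origin (TCP) lies midway between the tips of the shut fingers; the grasp point (between the pads) lies 19 mm behind it (ctrl.grip_point_offset is the distance from the TCP to the grasp point, in m); x points along the fingers, y is the direction in which the jaws open and shut, and the axes are right-handed (so a half turn about x gives the same grasp; the last joint's range is limited). The gripper opens to 88 mm and grips with 3 to 60 N. Pads are 19 mm wide; open, the fingers measure 130 mm over their backs; the gripper's body (78 mm by 193 mm) begins 47 mm behind the grasp point.
Start: joints at [82.454, 20.546, 0.682, 0, -70.136, -16.507], TCP at [0.275, 0.616, 0.227] pointing down, gripper open.
Joint ranges: [-176.03, 176.03], [-82.01, 121.73], [-58.28, 71.71], [-173.87, 95.51], [-174.79, -0.11], [-173.66, 173.66]. Speed limits (degrees/s): [136.94, 136.94, 172.46, 180, 180, 180].

### API

Orientations are given as [roll, pitch, yaw] about the fixed x, y, z axes, in that order (R = Rz(yaw) Ry(pitch) Rx(roll)).
In Python, from plant import ctrl gives the robot as it stands.
- The arm moves only by the tool drive_tool, never from a script. Its argument "plan" is a list of rows, each a list of 3 entries, a list of its own where there are three numbers: the shift along the tool's x, y, z in m, then the turn, a rotation vector about the tool's x, y, z in degrees, then the opening, from 0 (shut) to 1 (fully open). In form: [[[dx, dy, dz], [wx, wy, wz], grip], ...]. A call has 1 to 20 rows; each row is the pose to reach, as a shift and turn from the pose measured when the call began, along the tool's axes at that moment; what a row does not reach only later rows make up. A row lasts 1/12 s, in which the tool goes at most 41.7 mm and 7.16 degrees, less where a joint would pass 70% of its speed; a pose out of reach is approached as far as the arm can. A call with a gripper value outside its range is refused whole. The fingers move at their own pace and stop on an object; the grip force is fixed at half the most. Time passes only in rows, so rows that repeat a pose let the fingers close. It gives the time, the measured TCP pose, the force and the opening at its end, in the units of the state.
- ctrl.get_obs(): the state, without advancing time (a new reading comes with each control period).
- ctrl.snapshot(name): name is "scene" or "top"; returns the picture (420x560x3 uint8, blue, green, red); there is no depth.
- ctrl.get_calibration(name): a dict with "fx", "fy", "cx", "cy" (pixels), "R" (3x3) and "t" (3): a world point X has camera coordinates R X + t. Camera axes: x right, y down, z forward; pixel columns grow to the right and rows downward; lengths in m; the calibration is good to about 2 mm. A picture is of the moment at which its call begins. get_calibration takes no time and is no camera call.
- ctrl.close_job(): hands the job in, once; it reports no verdict.
Trained networks look in the newest picture that a camera, given by its name, has taken for a name from the list of things; names that differ only in an ending like _2 or _b are one class to them, and where a whole thing is asked for, a point or a joint stands for the part that bears it (a point fixed in the world has none). Each returns a list of dicts, best first, with "confidence" (0 to 1); they miss things now and then, are a little off and sometimes report something else, mostly with a low value. They report only what shows in the picture. A call takes as long as a camera call. They do not tell look-alikes from the thing itself.
- ctrl.cut_out(camera, name): "pixels" (420x560 bool, what is visible of it) and "pixel" ([column, row] in pixels, amid what is visible of it).
- ctrl.landmark_of(camera, name): "pixel" ([column, row] in pixels: a listed point, or the origin of a listed thing).
The state is a dict: "clock": time; "joint_pos": joint angles; "qvel": joint speeds; "tau": joint torques, N m; "tool_pos": TCP position; "orientation": TCP orientation; "force": force on the tool from outside, world axes, zero at the start; "moment": the same for the moment, N m; "opening": finger opening in m.
Only numpy, scipy, OpenCV 4.12 (cv2) and the standard library are available. Lean on these libraries where they do the work, as an engineer would, in place of code of your own. Each camera call takes 0.05 s, during which the arm holds its last target. There are 200 camera calls.

## Working session

There is one attempt and no reset: what is moved stays moved. The work goes in short steps, Python scripts to look and compute and a tool call to move; the robot and the scene stay as the last step left them, time stands still between calls to the robot, and variables do not carry over. Pictures are saved under pics/ and viewed, about 8 in all and at most 12, crops included, and the job is handed in when it is done.

Besides the shell and the picture viewer there is one more tool, called after "Emit:" in YAML: its name, and indented under it one key for each argument. drive_tool: Moves the arm, as the interface text tells. Its arguments: {"type":"object","properties":{"plan":{"type":"array","items":{"type":"array"}}},"required":["plan"]}

```bash
mkdir -p pics; cat > h.py <<'E'
import numpy as np, cv2
from plant import ctrl
def ray(cam,px):
    c=ctrl.get_calibration(cam);R=np.array(c["R"]);t=np.array(c["t"])
    d=R.T@np.array([(px[0]-c["cx"])/c["fx"],(px[1]-c["cy"])/c["fy"],1]);return -R.T@t,d
def atz(cam,px,z):
    o,d=ray(cam,px);return o+d*(z-o[2])/d[2]
def tri(p1,p2):
    (a,u),(b,v)=ray("scene",p1),ray("top",p2)
    s=np.linalg.lstsq(np.c_[u,-v],b-a,rcond=None)[0]
    P,Q=a+u*s[0],b+v*s[1];return (P+Q)/2,np.linalg.norm(P-Q)
def proj(cam,X):
    c=ctrl.get_calibration(cam);p=np.array(c["R"])@X+np.array(c["t"]);return c["fx"]*p[0]/p[2]+c["cx"],c["fy"]*p[1]/p[2]+c["cy"]
E
python3 - <<'E'
from h import *
np.set_printoptions(precision=4,suppress=True)
for c in("scene","top"):
    im=ctrl.snapshot(c);cv2.imwrite(f"pics/{c}0.png",im)
    cal=ctrl.get_calibration(c);print(c,-np.array(cal["R"]).T@cal["t"],cal["fx"])
    for n,z in(("plug_a",0),("seat",.036),("ring_mid",.028),("nose",.0345),("chuck",0)):
        for d in ctrl.landmark_of(c,n)[:5]: print(n,np.round(d["pixel"],1),round(d["confidence"],2),atz(c,d["pixel"],z))
    for d in ctrl.cut_out(c,"plug_a")[:5]: print("cut",np.round(d["pixel"],1),round(d["confidence"],2),d["pixels"].sum())
print(ctrl.get_obs())
E
```

```text
scene [ 0.1357 -0.25    0.7285] 386.8216224605432
plug_a [176.4 229.6] 0.81 [0.4566 0.2278 0.    ]
plug_a [246.8 171.5] 0.7 [0.6994 0.2019 0.    ]
plug_a [223.1 166.5] 0.63 [ 0.6798  0.2653 -0.    ]
seat [283.6 207.5] 0.68 [0.6237 0.0404 0.036 ]
seat [287.6 202. ] 0.64 [0.643  0.0415 0.036 ]
ring_mid [285.1 206.5] 0.9 [0.6339 0.0425 0.028 ]
nose [291.1 207.4] 0.71 [0.6346 0.0267 0.0345]
chuck [286.8 215.1] 0.7 [0.6334 0.0365 0.    ]
cut [234.8 182.1] 0.73 280
cut [244.4 163.3] 0.61 235
cut [172.3 223.7] 0.56 283
cut [224.3 156.8] 0.51 218
top [0.3755 0.0523 1.3981] 484.7298719684188
plug_a [203.5 181.9] 0.68 [0.6947 0.2723 0.    ]
plug_a [214.  262.1] 0.54 [0.459 0.235 0.   ]
plug_a [230.5 203.7] 0.47 [0.6295 0.1912 0.    ]
plug_a [226.  179.1] 0.42 [0.7034 0.206  0.    ]
seat [284.5 197. ] 0.57 [0.643  0.0334 0.036 ]
ring_mid [281.4 199.2] 0.57 [0.6381 0.0422 0.028 ]
nose [285.9 200.6] 0.63 [0.6328 0.0294 0.0345]
chuck [284.1 203.3] 0.73 [0.6313 0.0341 0.    ]
cut [212.9 262.3] 0.73 152
cut [201.5 182.5] 0.6 157
cut [233.9 203.6] 0.45 164
cut [223.9 175.5] 0.42 158
{'clock': 0.7, 'joint_pos': array([ 82.4549,  20.5445,   0.6823,   0.0004, -70.1339, -16.5062]), 'qvel': array([0.0464, 0.0348, 0.21  , 0.0576, 0.0169, 0.051 ]), 'tau': array([ -0.0003, -58.2157,  29.325 ,   7.0008,   0.0126,  -0.    ]), 'tool_pos': array([0.2751, 0.6164, 0.2266]), 'orientation': array([-78.6873,  89.9961,  77.2615]), 'force': array([ 1.0341, -0.354 ,  0.5389]), 'moment': array([0.0209, 0.0691, 0.0824]), 'opening': 0.08766034000449775}
```

View pics/scene0.png

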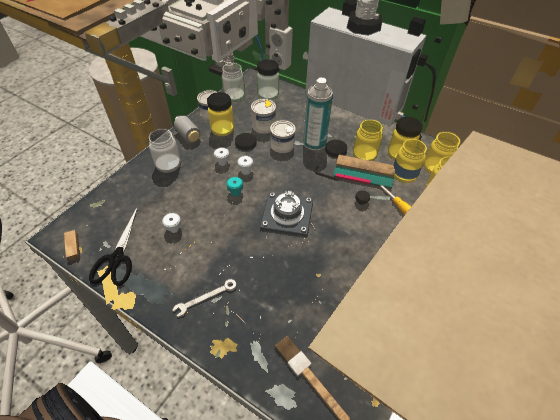

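View pics/top0.png

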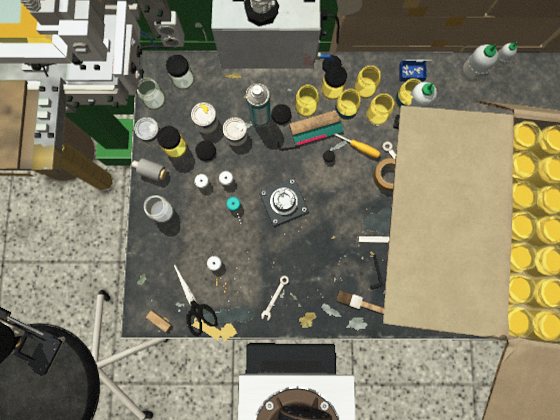

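The nearest plug candidates are:
- **White plug:** scene (172,222), top (214,263). World position is about (0.457, 0.23), so x is below 0.52. This is the one I choose.
- **White spares:** scene (222,155) and (245,163), x about 0.69.
- **Turquoise look-alike:** scene (235,185), top (233,204), excluded.

The chuck is at scene (288,207), top (284,201). Next is a close crop with model overlays.

```bash
cat >> h.py <<'E'
def circ(cam,x,y,z,r):
    return np.array([proj(cam,np.array([x+r*np.cos(a),y+r*np.sin(a),z])) for a in np.linspace(0,2*np.pi,48)])
def crop(im,cx,cy,w,h,k,curves=()):
    x0,y0=int(cx-w/2),int(cy-h/2)
    o=cv2.resize(im[y0:y0+h,x0:x0+w],None,fx=k,fy=k,interpolation=cv2.INTER_CUBIC)
    for p,col in curves: cv2.polylines(o,[np.int32(((p-[x0,y0]+.5)*k-.5)*16)],False,col,1,cv2.LINE_AA,4)
    return o
E
python3 - <<'E'
from h import *
np.set_printoptions(precision=4,suppress=True)
rows=[]
C=(.634,.035);P=(.459,.231)
for c,pc,cc in(("scene",(173,222),(288,210)),("top",(214,262),(284,201))):
    im=ctrl.snapshot(c)
    # bright head blob -> centroid
    g=im.min(2);x,y=map(int,pc);w=g[y-12:y+13,x-12:x+13];m=(w>110).astype(np.uint8)
    n,l,s,ce=cv2.connectedComponentsWithStats(m);k=1+np.argmax(s[1:,4]);px=ce[k]+[x-12,y-12]
    print(c,"plug blob",px,s[k],"z.031",atz(c,px,.031),"z.04",atz(c,px,.04))
    r=[(circ(c,*C,z,rr),(0,255,0)) for z,rr in((.0465,.029),(.036,.018),(.022,.033))]
    q=[np.array([proj(c,np.array([C[0],C[1],z])) for z in (0,.08)])]
    rows.append(np.hstack([crop(im,*pc,40,28,10),crop(im,*cc,40,28,10,r)]) if 0 else np.hstack([crop(im,*pc,25,37,8,[(circ(c,*P,z,rr),(0,255,0)) for z,rr in((.04,.02),(.022,.02))]),crop(im,*cc,37,37,8),crop(im,*cc,37,37,8,r)]))
cv2.imwrite("pics/c1.png",np.vstack(rows))
print(rows[0].shape)
E
```

```text
scene plug blob [170.8552 219.4706] [  1   2  19  16 221] z.031 [0.4573 0.2372 0.031 ] z.04 [0.4531 0.2309 0.04  ]
top plug blob [213.3779 262.7151] [  5   5  14  16 172] z.031 [0.4554 0.2327 0.031 ] z.04 [0.4549 0.2315 0.04  ]
(296, 792, 3)
```

View pics/c1.png

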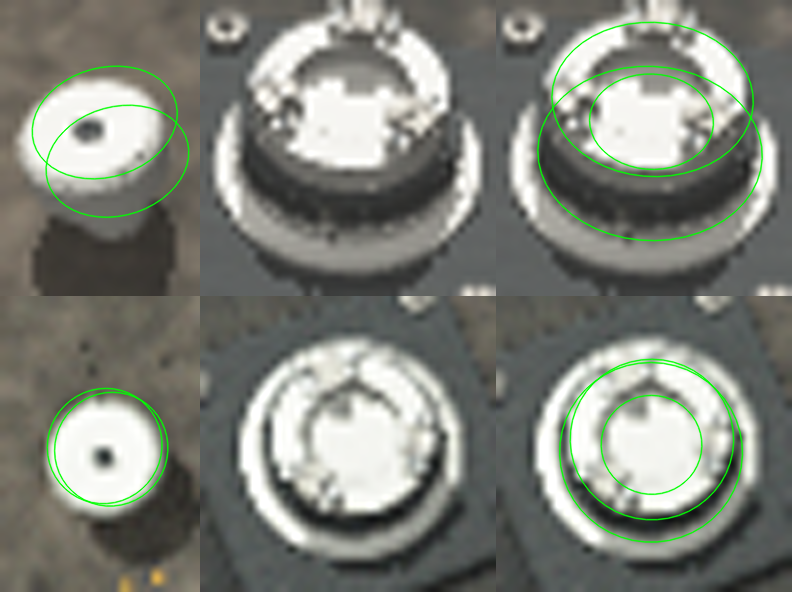

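The left crops show the white plug with its centre hole at scene (170.6,218.8), top (213.5,262.7). The chuck's foot circle spans scene crop columns 15–280 with its bottom at row 277. In the top view its centre is at about (283.5,200.8).

```bash
python3 - <<'E'
from h import *
from scipy.optimize import least_squares
np.set_printoptions(precision=4,suppress=True)
print("plug",atz("scene",(170.56,218.8),.04),atz("top",(213.5,262.7),.04),tri((170.56,218.8),(213.5,262.7)))
def ext(c,C,z,r,org):
    p=(circ(c,*C,z,r)-org+.5)*8-.5
    return np.r_[p.min(0),p.max(0)]
print("foot top",least_squares(lambda C:ext("top",C,.014,.04,[265,182])-[40,41,263,266],[.634,.035]))if 0 else 0
s=least_squares(lambda C:ext("top",C,.014,.04,[265,182])-[40,41,263,266],[.634,.035]);print(s.x,s.fun)
s=least_squares(lambda C:(ext("scene",C,.014,.04,[269,191])-[15,0,280,277])[[0,2,3]],[.634,.035]);print(s.x,s.fun)
# nose in scene: left 247-200, right 450-200, top ~12
s=least_squares(lambda C:(ext("scene",C,.0465,.029,[269,191])-[47,12,250,0])[[0,2]],[.634,.035]);print(s.x,s.fun)
o=ctrl.get_obs();print(o["joint_pos"])
from scipy.spatial.transform import Rotation as R
print(R.from_euler("xyz",o["orientation"],degrees=True).as_matrix())
E
```

```text
plug [0.4542 0.2327 0.04  ] [0.4549 0.2311 0.04  ] (array([0.4542, 0.2314, 0.0412]), np.float64(0.0015519063953400869))
[0.6364 0.036 ] [ 1.4084  4.4223 -1.4085 -4.3206]
[0.633  0.0362] [-2.6017  2.6019 -0.1737]
[0.6232 0.0309] [0. 0.]
[ 82.4547  20.5415   0.683   -0.0011 -70.1365 -16.5083]
[[-0.     -0.4076 -0.9132]
 [ 0.0001 -0.9132  0.4076]
 [-1.     -0.0001  0.    ]]
```

Emit:
drive_tool:
  plan:
    - [[0.02,0.055,-0.064],[0,0,0],1]
    - [[0.03,0.09,-0.1],[0,0,0],1]
    - [[0.05,0.12,-0.14],[0,0,0],1]
    - [[0.06,0.15,-0.175],[0,0,0],1]
    - [[0.08,0.185,-0.21],[0,0,0],1]
    - [[0.1,0.21,-0.245],[0,0,0],1]
    - [[0.1,0.24,-0.28],[0,0,0],1]
    - [[0.1,0.2775,-0.3204],[0,0,0],1]
    - [[0.1,0.2775,-0.3204],[0,0,0],1]
    - [[0.1,0.2775,-0.3204],[0,0,0],1]
    - [[0.1,0.2775,-0.3204],[0,0,0],1]
    - [[0.1,0.2775,-0.3204],[0,0,0],1]
    - [[0.1,0.2775,-0.3204],[0,0,0],1]

```text
clock: 1.88
tool_pos: [0.4551, 0.2313, 0.1267]
orientation: [-113.0, 90.0, 42.8]
force: [-0.6, 0.9, 0.3]
opening: 0.0877
```

```bash
python3 - <<'E'
from h import *
np.set_printoptions(precision=4,suppress=True)
from scipy.spatial.transform import Rotation as R
o=ctrl.get_obs();M=R.from_euler("xyz",o["orientation"],degrees=True).as_matrix()
print(o["joint_pos"],o["tool_pos"],o["force"],o["moment"]);print(M)
print("to plug",M.T@(np.array([.4545,.232,.024])-o["tool_pos"]))
E
```

```text
[ 49.0147  10.348  -27.729    0.0015 -51.9122  16.7859] [0.4551 0.2313 0.1267] [-0.5519  0.9075  0.338 ] [0.0234 0.0052 0.0117]
[[ 0.0001 -0.4099 -0.9121]
 [ 0.0001 -0.9121  0.4099]
 [-1.     -0.0002 -0.0001]]
to plug [ 0.1027 -0.0004  0.0008]
```

Emit:
drive_tool:
  plan:
    - [[0.035,0,0.0008],[0,0,0],1]
    - [[0.06,0,0.0008],[0,0,0],1]
    - [[0.08,0,0.0008],[0,0,0],1]
    - [[0.095,0,0.0008],[0,0,0],1]
    - [[0.1027,0,0.0008],[0,0,0],1]
    - [[0.1027,0,0.0008],[0,0,0],1]
    - [[0.1027,0,0.0008],[0,0,0],1]

```text
clock: 2.47
tool_pos: [0.4544, 0.2325, 0.0243]
orientation: [-168.0, 90.0, -12.1]
force: [-0.7, -0.4, 1.3]
opening: 0.0878
```

```bash
python3 - <<'E'
from h import *
for c in("scene","top"): cv2.imwrite(f"pics/{c}1.png",ctrl.snapshot(c))
a=crop(cv2.imread("pics/scene1.png"),172,210,80,60,5);b=crop(cv2.imread("pics/top1.png"),214,262,80,60,5)
cv2.imwrite("pics/c2.png",np.hstack([a,b]))
E
```

```text
(no output)
```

View pics/c2.png

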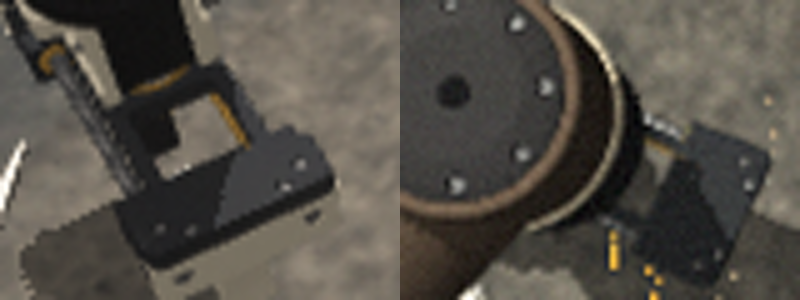

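The gripper's body hides the plug in both views, so the opening after closing is the check; it should read about 40 mm.

Emit:
drive_tool:
  plan:
    - [[0,0,0],[0,0,0],0.5]
    - [[0,0,0],[0,0,0],0.4]
    - [[0,0,0],[0,0,0],0.3]
    - [[0,0,0],[0,0,0],0.2]
    - [[0,0,0],[0,0,0],0.2]
    - [[0,0,0],[0,0,0],0.2]
    - [[0,0,0],[0,0,0],0.2]
    - [[0,0,0],[0,0,0],0.2]

```text
clock: 3.23
tool_pos: [0.4549, 0.2326, 0.025]
orientation: [-113.8, 89.9, 42.0]
force: [0.5, 0.1, -0.6]
opening: 0.0402
```

Emit:
drive_tool:
  plan:
    - [[-0.02,0,0],[0,0,0],0.2]
    - [[-0.05,0,0],[0,0,0],0.2]
    - [[-0.08,0,0],[0,0,0],0.2]
    - [[-0.09,0.012,-0.03],[0,0,0],0.2]
    - [[-0.09,0.025,-0.06],[0,0,0],0.2]
    - [[-0.09,0.04,-0.095],[0,0,0],0.2]
    - [[-0.09,0.055,-0.13],[0,0,0],0.2]
    - [[-0.09,0.07,-0.165],[0,0,0],0.2]
    - [[-0.09,0.085,-0.2],[0,0,0],0.2]
    - [[-0.09,0.098,-0.23],[0,0,0],0.2]
    - [[-0.09,0.1054,-0.2448],[0,0,0],0.2]
    - [[-0.08,0.1054,-0.2448],[0,0,0],0.2]
    - [[-0.07,0.1054,-0.2448],[0,0,0],0.2]
    - [[-0.07,0.1054,-0.2448],[0,0,0],0.2]

```text
clock: 4.4
tool_pos: [0.6327, 0.0359, 0.0919]
orientation: [14.3, 89.8, 170.1]
force: [-1.0, 0.3, -1.4]
opening: 0.0384
```

```bash
python3 - <<'E'
from h import *
np.set_printoptions(precision=4,suppress=True)
from scipy.spatial.transform import Rotation as R
for c in("scene","top"):
    cv2.imwrite(f"pics/{c}2.png",ctrl.snapshot(c))
    for d in ctrl.landmark_of(c,"plug_a")[:4]: print(c,np.round(d["pixel"],1),d["confidence"])
o=ctrl.get_obs();M=R.from_euler("xyz",o["orientation"],degrees=True).as_matrix()
print(o["joint_pos"],o["tool_pos"],o["force"],o["moment"]);print(M)
p=o["tool_pos"]-[0,0,.024]
print(proj("scene",p),proj("top",p),"to seat",M.T@(np.array([.635,.036,.06])-o["tool_pos"]))
a=crop(cv2.imread("pics/scene2.png"),288,200,70,70,8,[(circ("scene",p[0],p[1],p[2]+.022,.02),(0,255,0))]);cv2.imwrite("pics/c3.png",a)
E
```

```text
scene [246.7 172. ] 0.64
scene [287.3 195.7] 0.57
scene [234.3 192.4] 0.52
scene [224.1 164.8] 0.46
top [233.6 204.9] 0.64
[ 20.8799  23.0303 -13.9648  -0.0406 -52.8932  45.0759] [0.6348 0.0371 0.0953] [ 0.2304  0.0501 -0.4062] [-0.0453  0.0367 -0.0186]
[[ 0.0016 -0.4078 -0.9131]
 [ 0.0012 -0.9131  0.4078]
 [-1.     -0.0018 -0.001 ]]
(np.float64(287.8144140525106), np.float64(195.0576743513204)) (np.float64(283.3630564289333), np.float64(197.46674984524066)) to seat [ 0.0353  0.0009 -0.0006]
```

View pics/c3.png

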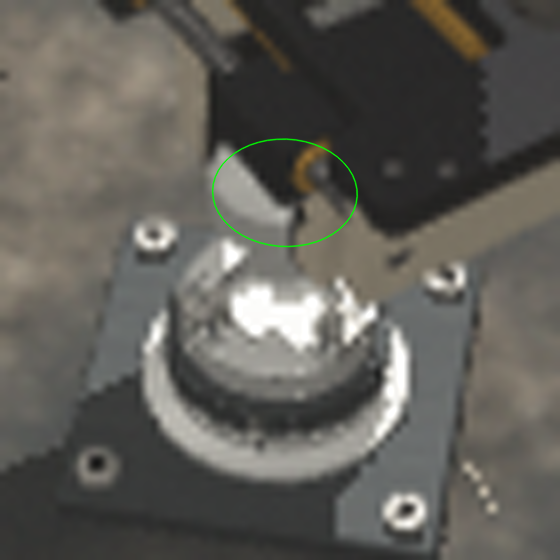

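```bash
python3 - <<'E'
from h import *
im=cv2.imread("pics/scene2.png")
p=np.array([.6348,.0371,.0713]);C=(.635,.036)
cv=[(circ("scene",p[0],p[1],p[2]+z,r),(0,255,0)) for z,r in((.022,.02),(.04,.02),(0,.0115))]
cv+=[(circ("scene",*C,z,r),(0,0,255)) for z,r in((.0465,.029),(.014,.04),(.034,.033))]
cv2.imwrite("pics/c4.png",np.hstack([crop(im,286,202,40,44,10),crop(im,286,202,40,44,10,cv)]))
E
```

```text
(no output)
```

View pics/c4.png

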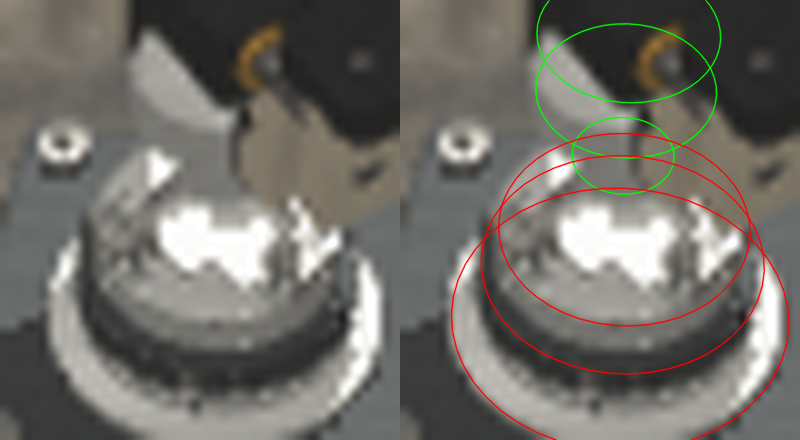

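```bash
python3 - <<'E'
from h import *
print(ctrl.get_obs()["opening"],ctrl.get_obs()["tool_pos"])
im=cv2.imread("pics/scene2.png")
im=cv2.LUT(im,np.uint8(np.clip((np.arange(256)-40)*1.9,0,255)))
cv2.imwrite("pics/c5.png",crop(im,286,196,28,28,20))
E
```

```text
0.038970678089274936 [0.63475174 0.0370813  0.09533318]
```

View pics/c5.png

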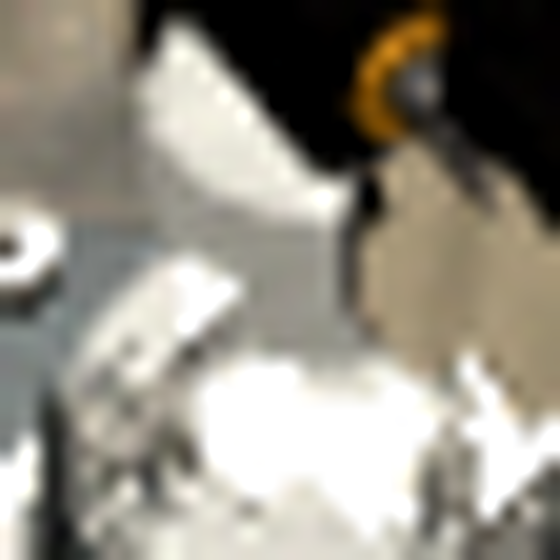

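```bash
python3 - <<'E'
from h import *
np.set_printoptions(precision=1,suppress=True)
T=np.array([.6348,.0371,.0953]);y=np.array([-.4078,-.9131,0]);z=np.array([-.9131,.4078,0])
for s in(1,-1):
  for d in(.02,.032):
    for w in(.0095,-.0095):
      print(s*d,w,[(np.array(proj("scene",T+s*d*y+w*z+[0,0,h]))-[272,182]+.5)*20 for h in(0,.02)])
for dz in(0,-.009): print("headtop centre",dz,(np.array(proj("scene",T+[0,0,.016+dz]))-[272,182]+.5)*20)
E
```

```text
0.02 0.0095 [array([363.7, 277.8]), array([370.1, 154.4])]
0.02 -0.0095 [array([507.2, 207.4]), array([516.2,  83.7])]
0.032 0.0095 [array([426.2, 348.5]), array([433.9, 225.5])]
0.032 -0.0095 [array([570.3, 277.1]), array([580.6, 153.7])]
-0.02 0.0095 [array([161.8,  49.5]), array([164.3, -75. ])]
-0.02 -0.0095 [array([303.4, -17.4]), array([ 308.5, -142.2])]
-0.032 0.0095 [array([103.1, -16.8]), array([ 104.6, -141.7])]
-0.032 -0.0095 [array([244.1, -82.7]), array([ 248.1, -207.8])]
headtop centre 0 [337.6  28.9]
headtop centre -0.009 [335.   84.9]
```

The light patch is the top face of the head and the grey below it is its side. The fingertips show the same offset, because the picture was taken while the arm was still settling. I'll take a static picture and compare again.

```bash
python3 - <<'E'
from h import *
im=ctrl.snapshot("scene");cv2.imwrite("pics/scene3.png",im)
o=ctrl.get_obs();T=o["tool_pos"];print(T,o["opening"])
im=cv2.LUT(im,np.uint8(np.clip((np.arange(256)-40)*1.6,0,255)))
p=T-[0,0,.0245];C=(.635,.036)
cv=[(circ("scene",p[0],p[1],p[2]+z,.02),(0,200,0)) for z in(.022,.04)]
cv+=[(circ("scene",*C,z,r),(0,0,255)) for z,r in((.0465,.029),(.014,.04),(.036,.018))]
cv2.imwrite("pics/c6.png",np.hstack([crop(im,286,200,36,48,11),crop(im,286,200,36,48,11,cv)]))
E
```

```text
[0.63497912 0.03712504 0.09557356] 0.03861148684723548
```

View pics/c6.png

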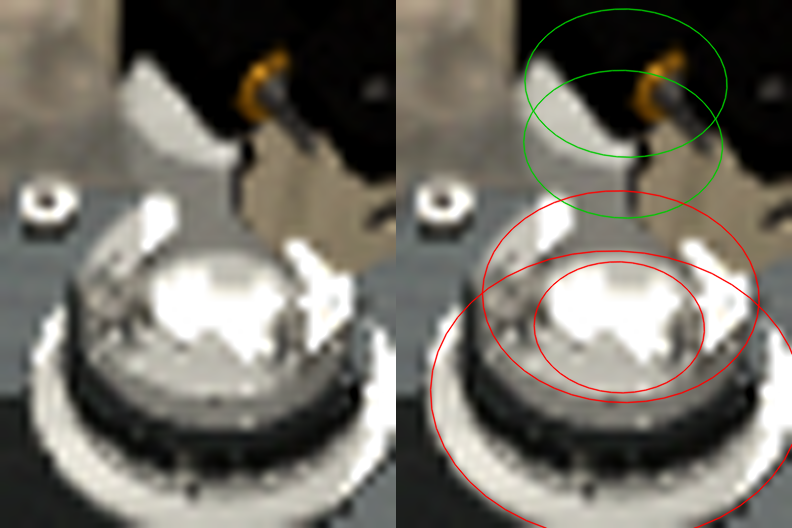

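Emit:
drive_tool:
  plan:
    - [[0.006,0,0],[0,0,0],0.2]
    - [[0.011,0,0],[0,0,0],0.2]
    - [[0.014,0,0],[0,0,0],0.2]
    - [[0.016,0,0],[0,0,0],0.2]
    - [[0.018,0,0],[0,0,0],0.2]
    - [[0.02,0,0],[0,0,0],0.2]
    - [[0.022,0,0],[0,0,0],0.2]
    - [[0.022,0,0],[0,0,0],0.2]
    - [[0.022,0,0],[0,0,0],0.2]

```text
clock: 5.4
tool_pos: [0.635, 0.037, 0.0735]
orientation: [-122.2, 89.9, 33.8]
force: [-0.5, -0.0, -1.2]
opening: 0.0384
```

```bash
cat > st.py <<'E'
from h import *
from scipy.spatial.transform import Rotation as R
np.set_printoptions(precision=4,suppress=True)
o=ctrl.get_obs();M=R.from_euler("xyz",o["orientation"],degrees=True).as_matrix()
print(o["clock"],"tcp",o["tool_pos"],"F",o["force"],"M",o["moment"],"op",o["opening"],"j",o["joint_pos"],"tau6",o["tau"][5],"y",M[:,1],"z",M[:,2],"x",M[:,0])
E
python3 st.py
```

```text
5.4 tcp [0.635  0.037  0.0735] F [-0.5416 -0.0123 -1.1809] M [0.0068 0.0038 0.0473] op 0.03844130752061767 j [ 20.8691  24.3732 -15.1709  -0.0391 -50.3245  45.0779] tau6 3.7391265550468233e-05 y [-0.408 -0.913 -0.002] z [-0.913   0.408  -0.0013] x [ 0.002   0.0013 -1.    ]
```

Emit:
drive_tool:
  plan:
    - [[0.003,0,0],[0,0,0],0.2]
    - [[0.006,0,0],[0,0,0],0.2]
    - [[0.009,0,0],[0,0,0],0.2]
    - [[0.011,0,0],[0,0,0],0.2]
    - [[0.012,0,0],[0,0,0],0.2]
    - [[0.0125,0,0],[0,0,0],0.2]
    - [[0.0125,0,0],[0,0,0],0.2]
    - [[0.0125,0,0],[0,0,0],0.2]

```text
clock: 6.07
tool_pos: [0.635, 0.0371, 0.061]
orientation: [-121.7, 89.9, 34.2]
force: [-1.0, -0.8, -0.2]
opening: 0.0381
```

```bash
python3 st.py
```

```text
6.0667 tcp [0.635  0.0371 0.061 ] F [-1.0262 -0.8494 -0.202 ] M [-0.1064  0.1514  0.0082] op 0.03811655761202816 j [ 20.8701  25.167  -15.8258  -0.0415 -48.8754  45.0783] tau6 -0.0010441495032864623 y [-0.408 -0.913 -0.002] z [-0.913   0.408  -0.0012] x [ 0.002   0.0013 -1.    ]
```

Emit:
drive_tool:
  plan:
    - [[0.0005,0,0],[0,0,0],0.2]
    - [[0.001,0,0],[0,0,0],0.2]
    - [[0.001,0,0],[0,0,0],0.2]

```text
clock: 6.32
tool_pos: [0.6353, 0.0369, 0.0609]
orientation: [-132.7, 89.8, 23.3]
force: [-2.7, -0.6, 6.5]
opening: 0.0383
```

```bash
python3 st.py
```

```text
6.3167 tcp [0.6353 0.0369 0.0609] F [-2.6839 -0.555   6.5328] M [-0.2768  0.9556 -0.0327] op 0.03832261619997931 j [ 20.8648  25.1746 -15.8449  -0.0096 -48.8083  45.0795] tau6 -0.0024612393463030457 y [-0.4077 -0.9131 -0.0022] z [-0.9131  0.4077 -0.002 ] x [ 0.0028  0.0012 -1.    ]
```

Emit:
drive_tool:
  plan:
    - [[-0.0005,0,0],[0,0,0],0.5]
    - [[-0.0005,0,0],[0,0,0],0.7]
    - [[-0.0005,0,0],[0,0,0],1]
    - [[-0.0005,0,0],[0,0,0],1]
    - [[-0.0005,0,0],[0,0,0],1]
    - [[-0.03,0,0],[0,0,0],1]
    - [[-0.06,0,0],[0,0,0],1]
    - [[-0.09,0,0.03],[0,0,0],1]
    - [[-0.1,0,0.06],[0,0,0],1]
    - [[-0.1,0,0.09],[0,0,0],1]
    - [[-0.1,0,0.09],[0,0,0],1]
    - [[-0.1,0,0.09],[0,0,0],1]

```text
clock: 7.32
tool_pos: [0.552, 0.0742, 0.1617]
orientation: [-129.0, 89.7, 27.0]
force: [0.1, 0.2, -0.1]
opening: 0.0877
```

```bash
python3 - <<'E'
from h import *
exec(open("st.py").read())
C=(.635,.036);out=[]
for c,cc in(("scene",(287,203)),("top",(284,200))):
    im=ctrl.snapshot(c);cv2.imwrite(f"pics/{c}4.png",im)
    cv=[(circ(c,*C,z,.02),(0,200,0)) for z in(.058,.076)]+[(circ(c,*C,z,r),(0,0,255)) for z,r in((.0465,.029),(.014,.04))]
    out.append(np.hstack([crop(im,*cc,40,30,10),crop(im,*cc,40,30,10,cv)]))
cv2.imwrite("pics/c7.png",np.vstack(out))
E
```

```text
7.3167 tcp [0.552  0.0742 0.1617] F [ 0.0571  0.167  -0.1287] M [-0.0418 -0.0786  0.0371] op 0.08771268317531963 j [ 27.7999  12.3497 -19.8133   0.0044 -57.5717  38.2324] tau6 -0.1833901321515441 y [-0.4062 -0.9138 -0.0036] z [-0.9138  0.4062 -0.0029] x [ 0.0041  0.0021 -1.    ]
```

View pics/c7.png

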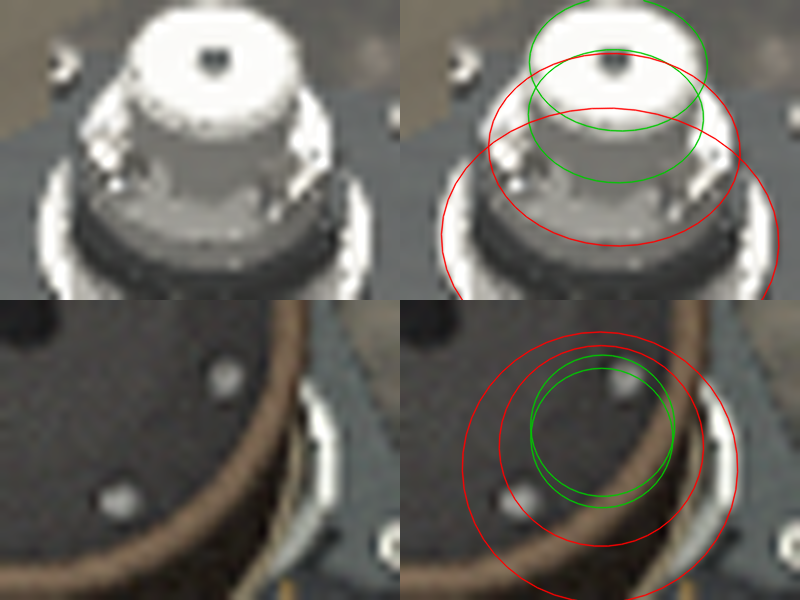

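The plug stands upright and centred: its hole is at crop (214,61), with the chuck foot at crop columns 38–375. Next is the move over the chuck and down to the ring.

Emit:
drive_tool:
  plan:
    - [[0,0,-0.03],[0,0,0],1]
    - [[0,0,-0.06],[0,-0.1,0.1],1]
    - [[0,0.001,-0.091],[0,-0.17,0.2],1]
    - [[0.01,0.001,-0.091],[0,-0.17,0.2],1]
    - [[0.04,0.001,-0.091],[0,-0.17,0.2],1]
    - [[0.06,0.001,-0.091],[0,-0.17,0.2],1]
    - [[0.07,0.001,-0.091],[0,-0.17,0.2],1]
    - [[0.075,0.001,-0.091],[0,-0.17,0.2],1]
    - [[0.075,0.001,-0.091],[0,-0.17,0.2],1]

```text
clock: 8.17
tool_pos: [0.636, 0.0353, 0.0848]
orientation: [53.6, 89.8, -150.4]
force: [0.4, -1.2, -0.5]
opening: 0.0877
```

```bash
python3 st.py
```

```text
8.1667 tcp [0.636  0.0353 0.0848] F [ 0.428  -1.1792 -0.4823] M [ 0.0134 -0.0054  0.0238] op 0.0876835010349999 j [ 20.7223  23.8974 -14.2003   0.037  -52.0894  45.2075] tau6 0.002249337194371037 y [-0.4075 -0.9132  0.0027] z [-0.9132  0.4075  0.002 ] x [-0.0029 -0.0016 -1.    ]
```

Emit:
drive_tool:
  plan:
    - [[0.015,-0.001,0.001],[0,0.06,-0.08],1]
    - [[0.03,-0.001,0.001],[0,0.1,-0.1],1]
    - [[0.042,-0.001,0.001],[0,0.1,-0.1],1]
    - [[0.052,-0.001,0.001],[0,0.1,-0.1],1]
    - [[0.057,-0.001,0.001],[0,0.1,-0.1],1]
    - [[0.059,-0.001,0.001],[0,0.1,-0.1],1]
    - [[0.059,-0.001,0.001],[0,0.1,-0.1],1]
    - [[0.059,-0.001,0.001],[0,0.1,-0.1],1]

```text
clock: 8.83
tool_pos: [0.6359, 0.0367, 0.0265]
orientation: [143.2, 90.0, -60.8]
force: [0.1, 0.0, 0.8]
opening: 0.0874
```

```bash
python3 st.py
```

```text
8.8333 tcp [0.6359 0.0367 0.0265] F [0.0754 0.0046 0.758 ] M [-0.0242 -0.0075  0.0398] op 0.08741420370793977 j [ 20.8527  27.6223 -17.3141   0.0593 -45.0574  45.0699] tau6 2.838628915924346e-05 y [-0.4073 -0.9133  0.0004] z [-0.9133  0.4073 -0.0006] x [ 0.0004 -0.0006 -1.    ]
```

Emit:
drive_tool:
  plan:
    - [[0,0,0],[0,0,0],0.85]
    - [[0,0,0],[0,0,0],0.78]
    - [[0,0,0],[0,0,0],0.7]
    - [[0,0,0],[0,0,0],0.6]
    - [[0,0,0],[0,0,0],0.6]
    - [[0,0,0],[0,0,0],0.6]
    - [[0,0,0],[0,0,0],0.6]

```text
clock: 9.42
tool_pos: [0.6361, 0.0368, 0.0268]
orientation: [173.8, 89.9, -30.2]
force: [-0.6, 0.9, 2.6]
opening: 0.0637
```

```bash
python3 st.py
```

```text
9.4167 tcp [0.6361 0.0368 0.0268] F [-0.6456  0.9181  2.5728] M [ 0.3371  0.2386 -0.0488] op 0.06372876258522296 j [ 20.859   27.605  -17.2969   0.0588 -45.0644  45.0698] tau6 0.02155980560928583 y [-0.4072 -0.9133  0.0001] z [-0.9133  0.4072 -0.0009] x [ 0.0008 -0.0005 -1.    ]
```

Emit:
drive_tool:
  plan:
    - [[0,0,0],[2,0,0],0.6]
    - [[0,0,0],[4,0,0],0.6]
    - [[0,0,0],[6,0,0],0.6]
    - [[0,0,0],[8,0,0],0.6]
    - [[0,0,0],[10,0,0],0.6]
    - [[0,0,0],[12,0,0],0.6]

```text
clock: 9.92
tool_pos: [0.6361, 0.0369, 0.0268]
orientation: [-174.5, 89.9, -30.6]
force: [0.2, 1.7, 1.3]
opening: 0.0639
```

```bash
python3 st.py
```

```text
9.9167 tcp [0.6361 0.0369 0.0268] F [0.2173 1.6758 1.2525] M [0.2956 0.0806 0.129 ] op 0.06388317366571078 j [ 20.864   27.6029 -17.2964   0.0616 -45.066   32.9833] tau6 0.5634451098740101 y [-0.5893 -0.8079 -0.0001] z [-0.8079  0.5893 -0.001 ] x [ 0.0008 -0.0005 -1.    ]
```

Emit:
drive_tool:
  plan:
    - [[0,0,0],[1.25,0,0],0.6]
    - [[0,0,0],[2.5,0,0],0.6]
    - [[0,0,0],[3.75,0,0],0.6]
    - [[0,0,0],[5,0,0],0.6]

```text
clock: 10.25
tool_pos: [0.6361, 0.0369, 0.0268]
orientation: [-170.6, 89.9, -31.8]
force: [-0.5, 0.7, 0.9]
opening: 0.0639
```

```bash
python3 st.py
```

```text
10.25 tcp [0.6361 0.0369 0.0268] F [-0.4859  0.7196  0.919 ] M [0.2666 0.0635 0.1279] op 0.06391407449750747 j [ 20.8681  27.6046 -17.2959   0.0619 -45.0662  27.8922] tau6 0.3175195958465338 y [-0.6586 -0.7525 -0.0002] z [-0.7525  0.6586 -0.0009] x [ 0.0008 -0.0005 -1.    ]
```

Emit:
drive_tool:
  plan:
    - [[0,0,0],[1.25,0,0],0.6]
    - [[0,0,0],[2.5,0,0],0.6]
    - [[0,0,0],[3.75,0,0],0.6]
    - [[0,0,0],[5,0,0],0.6]

```text
clock: 10.58
tool_pos: [0.6361, 0.0369, 0.0268]
orientation: [-160.5, 89.9, -26.8]
force: [-0.6, 1.2, -0.0]
opening: 0.064
```

```bash
python3 st.py
```

```text
10.5833 tcp [0.6361 0.0369 0.0268] F [-0.6337  1.1997 -0.0345] M [0.3014 0.0313 0.0823] op 0.06397462630459673 j [ 20.8686  27.6046 -17.2935   0.061  -45.0626  22.7725] tau6 0.3079580795019865 y [-0.7232 -0.6907 -0.0003] z [-0.6907  0.7232 -0.001 ] x [ 0.0009 -0.0005 -1.    ]
```

Emit:
drive_tool:
  plan:
    - [[0,0,0],[1.25,0,0],0.6]
    - [[0,0,0],[2.5,0,0],0.6]
    - [[0,0,0],[3.75,0,0],0.6]
    - [[0,0,0],[5,0,0],0.6]

```text
clock: 10.92
tool_pos: [0.6361, 0.037, 0.0268]
orientation: [-155.3, 89.9, -26.7]
force: [-0.2, -0.1, 0.4]
opening: 0.0639
```

```bash
python3 st.py
```

```text
10.9167 tcp [0.6361 0.037  0.0268] F [-0.2413 -0.0901  0.4052] M [0.2911 0.0212 0.0913] op 0.06387998548113513 j [ 20.8702  27.6038 -17.2938   0.0629 -45.0617  17.6475] tau6 0.3053572867065668 y [-0.7819 -0.6234 -0.0004] z [-0.6234  0.7819 -0.001 ] x [ 0.0009 -0.0005 -1.    ]
```

Emit:
drive_tool:
  plan:
    - [[0,0,0],[1.25,0,0],0.6]
    - [[0,0,0],[2.5,0,0],0.6]
    - [[0,0,0],[3.75,0,0],0.6]
    - [[0,0,0],[5,0,0],0.6]

```text
clock: 11.25
tool_pos: [0.6362, 0.0369, 0.0268]
orientation: [-147.7, 89.9, -24.3]
force: [-0.4, 1.2, 1.1]
opening: 0.0639
```

```bash
python3 st.py
```

```text
11.25 tcp [0.6362 0.0369 0.0268] F [-0.3955  1.2115  1.0836] M [0.3766 0.052  0.1438] op 0.06385468874301849 j [ 20.8673  27.6057 -17.2898   0.0621 -45.0608  12.525 ] tau6 0.3048605751246214 y [-0.8345 -0.551  -0.0006] z [-0.551   0.8345 -0.0009] x [ 0.001  -0.0004 -1.    ]
```

Emit:
drive_tool:
  plan:
    - [[0,0,0],[1.25,0,0],0.6]
    - [[0,0,0],[2.5,0,0],0.6]
    - [[0,0,0],[3.75,0,0],0.6]
    - [[0,0,0],[5,0,0],0.6]

```text
clock: 11.58
tool_pos: [0.6362, 0.037, 0.0268]
orientation: [-141.3, 89.9, -23.0]
force: [-0.1, 1.4, -0.0]
opening: 0.0641
```

```bash
python3 st.py
```

```text
11.5833 tcp [0.6362 0.037  0.0268] F [-0.0506  1.3985 -0.0399] M [0.3593 0.0844 0.1253] op 0.0641108185542721 j [ 20.8687  27.6065 -17.2915   0.0595 -45.0581   7.4007] tau6 0.3048652969300747 y [-0.8804 -0.4743 -0.0007] z [-0.4743  0.8804 -0.0008] x [ 0.001  -0.0004 -1.    ]
```

Emit:
drive_tool:
  plan:
    - [[0,0,0],[1.25,0,0],0.6]
    - [[0,0,0],[2.5,0,0],0.6]
    - [[0,0,0],[3.75,0,0],0.6]
    - [[0,0,0],[5,0,0],0.6]

```text
clock: 11.92
tool_pos: [0.6362, 0.037, 0.0268]
orientation: [-134.6, 89.9, -21.4]
force: [0.0, 1.0, 1.2]
opening: 0.0639
```

```bash
python3 st.py
```

```text
11.9167 tcp [0.6362 0.037  0.0268] F [0.0401 0.9536 1.2484] M [ 0.381  -0.0569  0.1305] op 0.0638621950734158 j [ 20.8704  27.6059 -17.2893   0.0627 -45.0561   2.2757] tau6 0.30488133430480957 y [-0.9192 -0.3938 -0.0008] z [-0.3938  0.9192 -0.0008] x [ 0.0011 -0.0004 -1.    ]
```

Emit:
drive_tool:
  plan:
    - [[0,0,0],[1.25,0,0],0.6]
    - [[0,0,0],[2.5,0,0],0.6]
    - [[0,0,0],[3.75,0,0],0.6]
    - [[0,0,0],[5,0,0],0.6]

```text
clock: 12.25
tool_pos: [0.6362, 0.037, 0.0268]
orientation: [-131.1, 89.9, -23.0]
force: [0.2, 0.3, 0.9]
opening: 0.0639
```

```bash
python3 st.py
```

```text
12.25 tcp [0.6362 0.037  0.0268] F [0.1747 0.2813 0.8582] M [ 0.3532 -0.0222  0.1238] op 0.06386987785283994 j [ 20.871   27.6101 -17.2893   0.0629 -45.0543  -2.8495] tau6 0.2996946685016155 y [-0.9507 -0.3101 -0.0008] z [-0.3101  0.9507 -0.0007] x [ 0.001  -0.0004 -1.    ]
```

Emit:
drive_tool:
  plan:
    - [[0,0,0],[1,0,0],0.6]
    - [[0,0,0],[2,0,0],0.6]
    - [[0,0,0],[3,0,0],0.6]
    - [[0,0,0],[4,0,0],0.6]

```text
clock: 12.58
tool_pos: [0.6362, 0.037, 0.0268]
orientation: [-124.9, 89.9, -20.9]
force: [0.7, 0.4, 0.4]
opening: 0.0641
```

```bash
python3 st.py
```

```text
12.5833 tcp [0.6362 0.037  0.0268] F [0.6582 0.4098 0.4094] M [ 0.3587 -0.0381  0.1244] op 0.06408565173836951 j [ 20.8709  27.6086 -17.2899   0.0611 -45.0531  -6.9433] tau6 0.1881981734186411 y [-0.9704 -0.2414 -0.0009] z [-0.2414  0.9704 -0.0006] x [ 0.0011 -0.0004 -1.    ]
```

Emit:
drive_tool:
  plan:
    - [[0,0,0],[1,0,0],0.6]
    - [[0,0,0],[2,0,0],0.6]
    - [[0,0,0],[3,0,0],0.6]
    - [[0,0,0],[4,0,0],0.6]

```text
clock: 12.92
tool_pos: [0.6363, 0.037, 0.0268]
orientation: [-121.2, 89.9, -21.3]
force: [-0.4, 1.5, 0.0]
opening: 0.0637
```

```bash
python3 st.py
```

```text
12.9167 tcp [0.6363 0.037  0.0268] F [-0.4207  1.517   0.0196] M [ 0.3796 -0.078   0.2962] op 0.06370782355189342 j [ 20.8702  27.6067 -17.2892   0.0676 -45.0514 -11.0378] tau6 0.05031255539506674 y [-0.9852 -0.1716 -0.0011] z [-0.1716  0.9852 -0.0006] x [ 0.0012 -0.0005 -1.    ]
```

Emit:
drive_tool:
  plan:
    - [[0,0,0],[0.5,0,0],0.6]
    - [[0,0,0],[0.5,0,0],0.6]

```text
clock: 13.08
tool_pos: [0.6363, 0.037, 0.0268]
orientation: [-118.7, 89.9, -19.4]
force: [-0.7, 0.9, 0.8]
opening: 0.0637
```

```bash
python3 st.py
```

```text
13.0833 tcp [0.6363 0.037  0.0268] F [-0.6723  0.9368  0.778 ] M [ 0.3458 -0.0467  0.0621] op 0.06365470542695836 j [ 20.8723  27.6097 -17.2872   0.065  -45.0489 -11.591 ] tau6 -0.35344035364687443 y [-0.9868 -0.1621 -0.0011] z [-0.1621  0.9868 -0.0006] x [ 0.0012 -0.0004 -1.    ]
```

Emit:
drive_tool:
  plan:
    - [[0,0,0],[0.6,0,0],0.6]
    - [[0,0,0],[1.2,0,0],0.6]

```text
clock: 13.25
tool_pos: [0.6363, 0.037, 0.0268]
orientation: [-121.7, 89.9, -23.6]
force: [-0.5, 0.6, 0.5]
opening: 0.0635
```

```bash
python3 st.py
```

```text
13.25 tcp [0.6363 0.037  0.0268] F [-0.5124  0.6179  0.4774] M [ 0.3416 -0.1025  0.3531] op 0.06349992500428839 j [ 20.8725  27.6082 -17.2893   0.0697 -45.0523 -12.8351] tau6 -0.12683987617492676 y [-0.9901 -0.1407 -0.001 ] z [-0.1407  0.9901 -0.0006] x [ 0.0011 -0.0005 -1.    ]
```

That gives 0.233 N m above the drag, about 12 N a jaw, which is in the middle of finger-tight. Now release and retreat.

Emit:
drive_tool:
  plan:
    - [[0,0,0],[0,0,0],0.8]
    - [[0,0,0],[0,0,0],1]
    - [[0,0,0],[0,0,0],1]
    - [[0,0,0],[0,0,0],1]
    - [[-0.015,0,0],[0,0,0],1]
    - [[-0.04,0,0],[0,0,0],1]
    - [[-0.075,0,0],[0,0,0],1]
    - [[-0.11,0,0],[0,0,0],1]
    - [[-0.14,0,0],[0,0,0],1]
    - [[-0.16,0.04,0],[0,0,0],1]
    - [[-0.16,0.08,0.01],[0,0,0],1]
    - [[-0.16,0.12,0.03],[0,0,0],1]
    - [[-0.16,0.16,0.05],[0,0,0],1]
    - [[-0.16,0.19,0.09],[0,0,0],1]
    - [[-0.16,0.19,0.13],[0,0,0],1]
    - [[-0.16,0.19,0.17],[0,0,0],1]
    - [[-0.16,0.19,0.2],[0,0,0],1]
    - [[-0.16,0.19,0.2],[0,0,0],1]
    - [[-0.16,0.19,0.2],[0,0,0],1]

```text
clock: 14.83
tool_pos: [0.4193, 0.2101, 0.1865]
orientation: [-112.4, 89.9, -14.1]
force: [0.2, -0.8, -0.1]
opening: 0.0881
```

```bash
python3 - <<'E'
from h import *
exec(open("st.py").read())
C=(.635,.036);out=[]
for c,cc in(("scene",(287,203)),("top",(284,200))):
    im=ctrl.snapshot(c);cv2.imwrite(f"pics/{c}5.png",im)
    cv=[(circ(c,*C,z,.02),(0,200,0)) for z in(.058,.076)]
    out.append(np.hstack([crop(im,*cc,40,30,9),crop(im,*cc,40,30,9,cv)]))
    d=cv2.absdiff(im,cv2.imread(f"pics/{c}0.png")).max(2)
    for n,p in (("sp1",(222,155)),("sp2",(245,163)),("turq",(235,185))) if c=="scene" else (("sp1",(201,181)),("sp2",(226,178)),("turq",(233,204))):
        print(c,n,np.median(d[p[1]-8:p[1]+8,p[0]-8:p[0]+8]),d[p[1]-8:p[1]+8,p[0]-8:p[0]+8].max())
cv2.imwrite("pics/c8.png",np.vstack(out))
E
```

```text
14.8333 tcp [0.4193 0.2101 0.1865] F [ 0.1568 -0.8344 -0.1002] M [ 0.0517 -0.0291  0.0725] op 0.08811887676435004 j [ 50.8184   2.6733 -27.8411   0.077  -59.4547 -42.5618] tau6 -0.3098458796739578 y [-0.9895 -0.1443 -0.0012] z [-0.1443  0.9895 -0.0005] x [ 0.0012 -0.0003 -1.    ]
scene sp1 9.0 15
scene sp2 10.0 15
scene turq 11.0 15
top sp1 4.5 15
top sp2 5.0 16
top turq 7.0 16
```

View pics/c8.png

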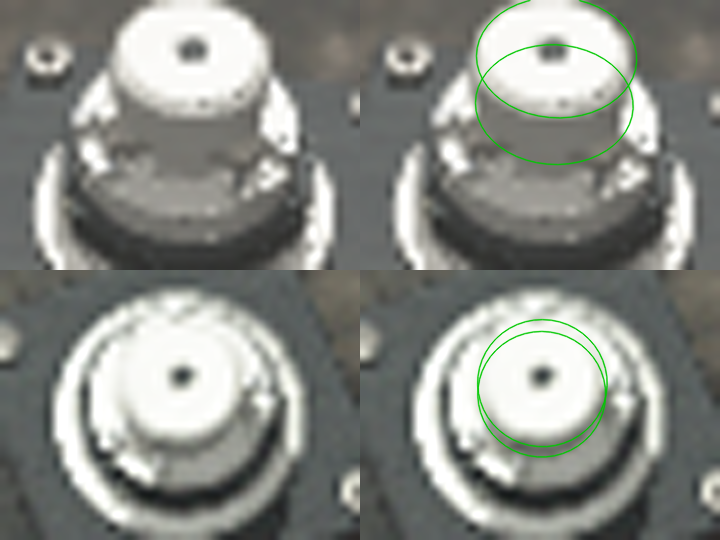

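The plug stands upright and centred in the chuck: its hole is at scene crop (192,50) and top crop (181,377). The spares and the turquoise plug haven't moved. Handing in.

```bash
python3 -c "
from plant import ctrl
print(ctrl.close_job())"
```

```text
the job is handed in; nothing more can be done
None
```

The nearest white plug is standing shank down in the chuck, clamped finger-tight, and the job is handed in at about 15 s of the 58 s allowed.

- **Seating:** I gripped the plug by its head and lowered it until it touched bottom with 6.5 N. The TCP was then 61 mm above the table, as expected for fully home.
- **Tightening:** I gripped only the ring, with the fingertips about 27 mm above the table, and turned it about 58° clockwise. The drag stayed near 0.12 N m until the jaws touched. I stopped at 0.35 N m while still turning, which is about 0.23 N m above the drag, or some 12 N a jaw.
- **Last checks:** After I let go and backed off, both cameras showed the plug upright, centred and at the right height. The two spares and the turquoise look-alike matched the first pictures. I did not compare the other bystanders, but the arm stayed clear of them.
- **Disagreements:**
  - The torque read only 0.06 N m with the ring at rest. I put that down to the drag acting the other way, so I relied on the readings taken while turning.
  - The finger opening read about 2 mm low while gripping, on both the plug and the ring.
  - One hover picture seemed offset because the arm was still settling; a retake agreed.

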